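# Set the seasoning jars on their colour-matched coasters

### The arm

A 7-joint arm with a two-finger parallel gripper is mounted at the origin on a cart in front of the work surface, level with it; the furniture and walls round the work are solid. World frame = base frame: x ahead of the robot, y to its left, z up, the work surface at z = 0. Lengths are in m, angles in rad, forces in N, time in s.
With the tool pointing down it reaches from about 0.4 to 0.85 m from the base axis. Payload 4.5 kg.
Tool frame: the origin (TCP) lies at the very end of the fingers, on their centre line; the grasp point (between the pads) lies 19 mm behind it (r.grip_depth is the z of the grasp point in the tool frame, in m); z points along the fingers, y is the line along which they close (so a half turn about z gives the same grasp; the last joint's range is limited). The gripper opens to 88 mm and grips with 3 to 60 N. Pads are 18 mm wide; open, the fingers measure 123 mm over their backs; the gripper's body (75 mm by 187 mm) begins 45 mm behind the grasp point.
Start: joints at [-1.071, 0.689, -0.195, 1.565, 0.157, 0.902, -0.215], TCP at [0.281, 0.558, 0.239] pointing down, gripper open.
Joint ranges: [-3.01, 3.01], [-0.46, 2.08], [-1.47, 1.51], [0.13, 2.56], [-1, 4.14], [0.04, 2.09], [-2.66, 2.66]. Speed limits (rad/s): [2.57, 2.57, 3.14, 3.14, 3.14, 3.14, 3.14].

### API

Orientations are given as a unit quaternion [x, y, z, w].
In Python, from plant import r, cams, workorder gives the robot as it stands (r), with the cameras (cams) and the job (workorder).
- The arm moves only by the shell command python3 steer.py 'ROWS' [FORCE]. ROWS is a JSON list of rows, 1 to 10 of them, each of 7 numbers: the opening from 0.0 (shut) to 1.0 (fully open), then dx, dy, dz in m, then a rotation vector rx, ry, rz in rad; each row is the pose to reach, as a shift and turn from the pose commanded when the command began, along the tool's axes at that moment; what a row does not reach only later rows make up. A row lasts 1/10 s, in which the tool goes at most 0.05 m and 0.15 rad, less where a joint would pass 70% of its speed; a pose out of reach is approached as far as the arm can. The fingers move at their own pace and stop on an object; FORCE is the grip in N (left out, the last holds). Time passes only in rows, so rows that do not move let the fingers close. It prints the time, the measured TCP pose, the force, the opening and the grip force at its end.
- r.get_state(): the state, without advancing time (a new reading comes with each control period).
- cams.snapshot(name): name is "scene" or "top" or "wrist"; returns the picture (400x640x3 uint8, red, green, blue); there is no depth.
- cams.camera_params(name): a dict with "fx", "fy", "cx", "cy" (pixels), "rvec" (rotation vector, rad) and "tvec" (3), from world to camera coordinates, as OpenCV has them. Camera axes: x right, y down, z forward; pixel columns grow to the right and rows downward; lengths in m; the calibration is good to about 2 mm. A picture is of the moment at which its call begins: read the wrist's pose just before it. camera_params takes no time and is no camera call; for the wrist camera it gives the pose at the moment of the call.
- workorder.finish_job(): hands the job in; it is judged then, once.
The state is a dict: "clock": time; "q": joint angles; "qd": joint speeds; "joint_torque": joint torques, N m; "tool_pos": TCP position; "eef_rot": TCP orientation; "contact_force": force on the tool from outside, world axes, zero at the start; "moment": the same for the moment, N m; "opening": opening from 0.0 (shut) to 1.0 (fully open); "finger_force": force on a finger pad.
Only numpy, scipy, OpenCV 4.12 (cv2) and the standard library are available. Lean on these libraries where they do the work, as an engineer would, in place of code of your own. Each camera call takes 0.05 s, during which the arm holds its last target. There are 200 camera calls.

### The job

Stand each of the four seasoning containers upright in the middle of the coaster whose coloured centre matches its lid: the red-lidded spice jar on red, the navy jar on blue, the gold-lidded jar on gold and the grey-lidded sugar jar on grey. Let go of each one, and leave the onion and the coffee cup behind them where they are.

Things in the scene. Friction and masses are not known exactly. Their poses are not given: they have to be found in the camera images.
- spice_jar: Slender clear spice jar with a red lid (its top face paler red with a small tan emblem) and a brown label, 45 mm in diameter, 106 mm high (glass 42 mm wide, lid 45 mm wide from 85 mm up), 0.11 kg. Loose, upright. Origin: centre of its underside, z up; round about z.
- blue_jar: Navy blue jar with navy stopper, widest diameter 54 mm, 99 mm high, 0.22 kg. Loose, upright. Origin: centre of its underside, z up; round about z.
- gold_jar: Clear jar of pinkish-brown contents with a gold-coloured screw lid, 59 mm in diameter, 97 mm high (lid 57 mm wide from 82 mm up), 0.3 kg. Loose, upright. Origin: centre of its underside, z up; round about z.
- sugar_jar: Squat clear jar with white contents and a silver-grey lid, 64 mm in diameter, 90 mm high (glass 62 mm wide, lid 64 mm wide from 79 mm up), 0.26 kg. Loose, upright. Origin: centre of its underside, z up; round about z.
- coaster_red: Fixed round white coaster with a red centre; 100 mm across, rim 9 mm high and 3.5 mm thick, inner floor 93 mm across and 6 mm above the worktop. Origin: centre of its underside, z up.
- coaster_blue: Fixed round white coaster with a navy blue centre; 100 mm across, rim 9 mm high and 3.5 mm thick, inner floor 93 mm across and 6 mm above the worktop. Origin: centre of its underside, z up.
- coaster_gold: Fixed round white coaster with a gold-yellow centre; 100 mm across, rim 9 mm high and 3.5 mm thick, inner floor 93 mm across and 6 mm above the worktop. Origin: centre of its underside, z up.
- coaster_grey: Fixed round white coaster with a mid-grey centre; 100 mm across, rim 9 mm high and 3.5 mm thick, inner floor 93 mm across and 6 mm above the worktop. Origin: centre of its underside, z up.
- onion: Bystander: a red onion, about 84 mm across and 82 mm high, behind the work. Origin: centre of its underside.
- cup: Bystander: a white coffee cup, 62 mm across, 92 mm with its handle, 51 mm high, behind the work. Origin: centre of the underside of its bounding box.

How it is judged:
At the end, for the whole second after the job is handed in: Each container stands on the floor of its own matching coaster, its axis within 15 mm of the coaster's centre, its underside 2 to 10 mm above the underside of the coaster, upright within 0.1 rad and at rest (under 0.02 m/s) (horizontal distance between spice_jar and coaster_red below 0.015 m and z of spice_jar in the frame of coaster_red between 0.002 and 0.01 m and angle between each of spice_jar, blue_jar, gold_jar, sugar_jar's own z axis and vertical below 0.1 rad and linear speed of each of spice_jar, blue_jar, gold_jar, sugar_jar below 0.02 m/s and horizontal distance between blue_jar and coaster_blue below 0.015 m and z of blue_jar in the frame of coaster_blue between 0.002 and 0.01 m and horizontal distance between gold_jar and coaster_gold below 0.015 m and z of gold_jar in the frame of coaster_gold between 0.002 and 0.01 m and horizontal distance between sugar_jar and coaster_grey below 0.015 m and z of sugar_jar in the frame of coaster_grey between 0.002 and 0.01 m); the robot touches nothing.
It fails at once if the onion is moved by more than 20 mm or tipped over (distance of onion from where it was at the start of the episode above 0.02 m or angle between onion's own z axis and vertical above 0.5 rad).
It fails at once if the coffee cup is moved by more than 20 mm or tipped over (distance of cup from where it was at the start of the episode above 0.02 m or angle between cup's own z axis and vertical above 0.5 rad).
It also fails if it takes over 96 s, if anything falls off the work surface, if the arm or the gripper's body presses on something with over 40 N, if the wrist force passes 120 N, or if a joint passes its speed limit or range.

## Working session

There is one attempt and no reset: what is moved stays moved. The work goes in short steps, Python scripts to look and compute and a shell command to move; the robot and the scene stay as the last step left them, time stands still between calls to the robot, and variables do not carry over. Pictures are saved under pics/ and viewed, at most 14 in all, crops included, and the job is handed in when it is done.

```bash
ls; mkdir -p pics
python3 - <<'E'
from plant import r, cams, workorder
import cv2
for n in("scene","top"):
    im=cams.snapshot(n); cv2.imwrite(f"pics/{n}0.png",im[:,:,::-1]); print(n,cams.camera_params(n))
s=r.get_state();print(s["clock"],s["tool_pos"],s["eef_rot"],r.grip_depth)
E
```

```text
pics
plant.py
steer.py
scene {'fx': 439.4685238298176, 'fy': 439.4685238298176, 'cx': 318.10351561350944, 'cy': 196.64499878389535, 'rvec': array([ 2.21191255, -0.81413894,  0.33167361]), 'tvec': array([-0.42604544,  0.31685543,  0.84041573])}
top {'fx': 374.8021338997401, 'fy': 374.8021338997401, 'cx': 316.69886892343965, 'cy': 197.83443825274358, 'rvec': array([ 2.16779083, -2.13972543,  0.06681096]), 'tvec': array([0.06603029, 0.59243282, 1.0431901 ])}
0.1 [0.28049581 0.55789826 0.23801564] [ 2.30754531e-01  9.73011669e-01 -7.88954576e-04 -1.27098331e-04] -0.0187
```

View pics/scene0.png

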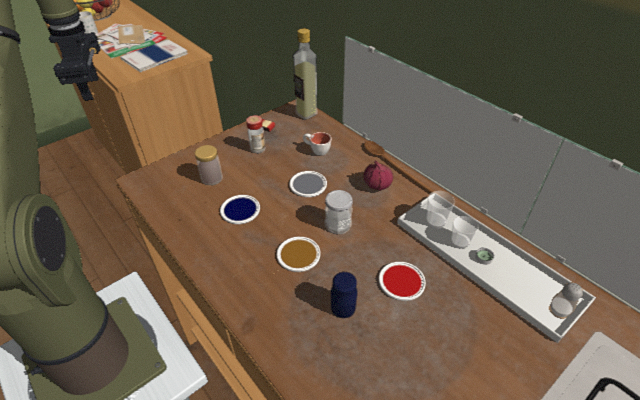

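View pics/top0.png

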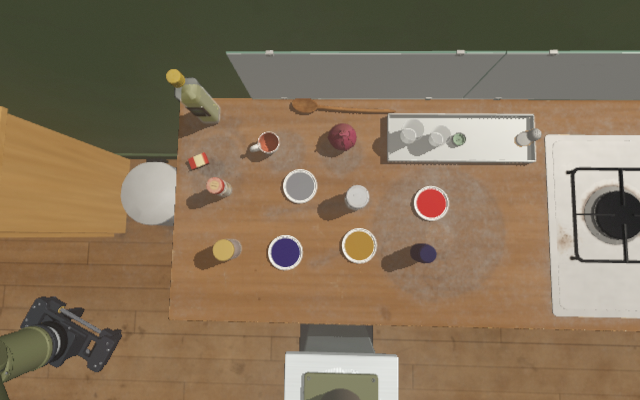

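The scene picture shows all four jars upright. In the top picture the lids are at about: spice (216,186), gold (223,250), sugar (357,198), navy (424,254). The coasters are at about: grey (300,186), blue (285,252), gold (359,245), red (431,203). Next I refine these.

```bash
cat > h.py <<'E'
import numpy as np, cv2
from plant import r, cams, workorder
from scipy.spatial.transform import Rotation as R
def px2w(cam,u,v,z):
    p=cams.camera_params(cam) if isinstance(cam,str) else cam
    M=R.from_rotvec(p["rvec"]).as_matrix(); c=-M.T@p["tvec"]
    d=M.T@np.array([(u-p["cx"])/p["fx"],(v-p["cy"])/p["fy"],1]); return c+d*(z-c[2])/d[2]
def w2px(cam,P):
    p=cams.camera_params(cam) if isinstance(cam,str) else cam
    K=np.array([[p["fx"],0,p["cx"]],[0,p["fy"],p["cy"]],[0,0,1]])
    return cv2.projectPoints(np.array(P,float).reshape(-1,3),p["rvec"],p["tvec"],K,None)[0].reshape(-1,2)
def blob(im,u,v,tol=45):
    "flood fill from seed, centroid + area"
    m=np.zeros((im.shape[0]+2,im.shape[1]+2),np.uint8)
    cv2.floodFill(im.copy(),m,(int(u),int(v)),0,(tol,)*3,(tol,)*3,cv2.FLOODFILL_FIXED_RANGE|4)
    ys,xs=np.nonzero(m[1:-1,1:-1]); return xs.mean(),ys.mean(),len(xs)
E
python3 - <<'E'
from h import *
for cam,seeds in (("top",dict(grey=(300,186),blue=(285,252),gold=(359,245),red=(431,203))),("scene",dict(grey=(308,183),blue=(240,209),gold=(299,254),red=(402,281)))):
    im=cv2.imread(f"pics/{cam}0.png")
    for k,(u,v) in seeds.items():
        b=blob(im,u,v); print(cam,k,np.round(b,1),px2w(cam,b[0],b[1],.006).round(4))
im=cv2.imread("pics/top0.png")
cr=[cv2.resize(im[v-28:v+28,u-35:u+35],None,fx=5,fy=5,interpolation=2) for u,v in((216,186),(223,250),(357,198),(424,254))]
cv2.imwrite("pics/c1.png",np.vstack([np.hstack(cr[:2]),np.hstack(cr[2:])]))
E
```

```text
top grey [299.7 185.6 636. ] [0.6295 0.1253 0.006 ]
top blue [285.  252.2 616. ] [0.4347 0.1642 0.006 ]
top gold [358.9 245.3 638. ] [ 0.4577 -0.049   0.006 ]
top red [430.9 202.9 621. ] [ 0.5831 -0.2562  0.006 ]
scene grey [307.9 183.3 490. ] [0.6267 0.1255 0.006 ]
scene blue [239.7 208.9 522. ] [0.4326 0.1641 0.006 ]
scene gold [298.2 253.5 763. ] [ 0.4559 -0.0484  0.006 ]
scene red [401.6 280.6 904. ] [ 0.5808 -0.2553  0.006 ]
```

View pics/c1.png

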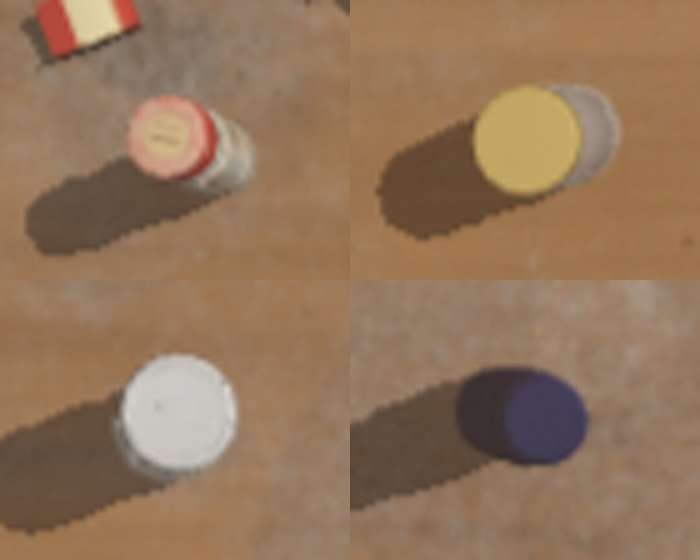

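Run:
```python
from h import *
J=dict(spice=(214.7,185.5,.106),gold=(223.5,249.9,.097),sugar=(357.9,196.5,.090),blue=(427.9,253.7,.099))
im=cv2.imread("pics/scene0.png")
for k,(u,v,h) in J.items():
    P=px2w("top",u,v,h); q=w2px("scene",P)[0]; print(k,P.round(4),q.round(1))
    b=w2px("scene",P*[1,1,0])[0]
    cv2.circle(im,tuple(int(round(x)) for x in q),1,(0,255,0),-1);cv2.circle(im,tuple(int(round(x)) for x in b),1,(0,255,0),-1)
cv2.imwrite("pics/c2.png",cv2.resize(im[110:330,180:440],None,fx=2.7,fy=2.7,interpolation=2))
for k,u,v in(("onion",343,137),("cup",267,144)): print(k,px2w("top",u,v,.05))
s=r.get_state(); print(R.from_quat(s["eef_rot"]).as_matrix().round(3))
```

```text
spice [0.6144 0.3466 0.106 ] [254.2 119.4]
gold [0.4424 0.3184 0.097 ] [206.2 151.2]
sugar [ 0.5905 -0.0395  0.09  ] [339.4 199. ]
blue [ 0.4413 -0.2218  0.099 ] [345.5 280.2]
onion [7.64638472e-01 5.91231492e-04 5.00000000e-02]
cup [0.74298575 0.21780922 0.05      ]
[[-0.894  0.449 -0.001]
 [ 0.449  0.894 -0.001]
 [-0.    -0.002 -1.   ]]
```

View pics/c2.png

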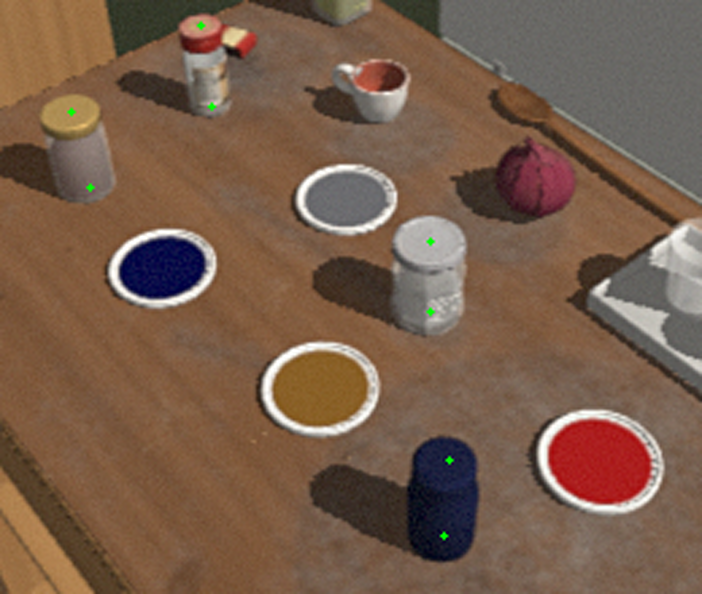

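The projected axis points match in both views; only the navy jar looks about 3 mm off. Plan: turn the tool so its axes are (-X, Y, -Z) and go above the gold jar.

```bash
cat >> h.py <<'E'
def goto(x,y,z):
    s=r.get_state(); T=R.from_quat(s["eef_rot"])
    d=T.inv().apply(np.array([x,y,z])-s["tool_pos"]); w=(T.inv()*R.from_matrix(np.diag([-1,1,-1.]))).as_rotvec()
    print("shift",d.round(4),"rot",w.round(4),"rows",np.linalg.norm(d)/.05)
E
python3 -c "
from h import *
goto(.4424,.3184,.2)"
```

```text
shift [-0.2522 -0.1412  0.0383] rot [-1.600e-03 -3.000e-04 -4.657e-01] rows 5.831554566341954
```

```bash
python3 steer.py '[[1,-0.045,-0.025,0.006,0,0,-0.08],[1,-0.09,-0.05,0.013,0,0,-0.16],[1,-0.135,-0.075,0.02,0,0,-0.24],[1,-0.18,-0.1,0.027,0,0,-0.32],[1,-0.22,-0.125,0.034,0,0,-0.4],[1,-0.2522,-0.1412,0.0383,-0.0016,-0.0003,-0.4657],[1,-0.2522,-0.1412,0.0383,-0.0016,-0.0003,-0.4657],[1,-0.2522,-0.1412,0.0383,-0.0016,-0.0003,-0.4657]]' 20
python3 - <<'E'
from h import *
goto(.4424,.3184,.043)
p=cams.camera_params("wrist"); im=cams.snapshot("wrist"); cv2.imwrite("pics/w1.png",im[:,:,::-1])
print(w2px(p,[[.4424,.3184,.097],[.4424,.3184,0]]), -R.from_rotvec(p["rvec"]).inv().apply(p["tvec"]))
E
```

```text
clock: 0.9
tool_pos: [0.4431, 0.318, 0.2]
eef_rot: [0.002, 1.0, 0.001, -0.0]
contact_force: [0.2, 0.6, 0.8]
opening: 1.005
finger_force: 0.0
shift [0.0007 0.0002 0.157 ] rot [ 0.0013 -0.0001 -0.0034] rows 3.1409555492490893
[[321.69647847 197.11487179]
 [321.27784774 174.25956343]] [0.37134289 0.31736287 0.34433268]
```

View pics/w1.png

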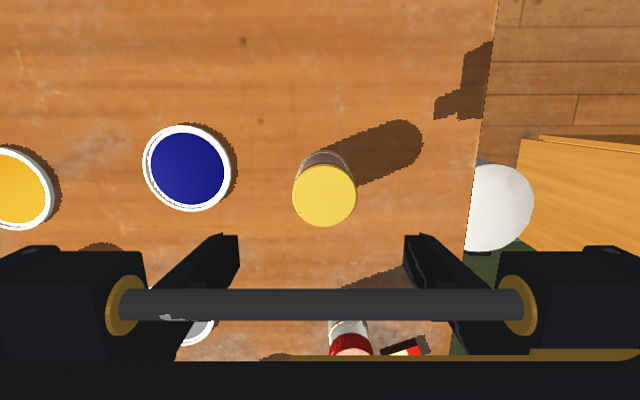

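The wrist view shows the gold lid at (324,195); I predicted (322,197), so the measurement is good to about 2 mm. Descend and grip.

```bash
python3 steer.py '[[1,0.001,0,0.04,0,0,0],[1,0.001,0,0.08,0,0,0],[1,0.001,0,0.12,0,0,0],[1,0.001,0,0.157,0,0,0],[1,0.001,0,0.157,0,0,0],[0,0.001,0,0.157,0,0,0],[0,0.001,0,0.157,0,0,0],[0,0.001,0,0.157,0,0,0],[0,0.001,0,0.157,0,0,0],[0,0.001,0,0.157,0,0,0]]' 25; python3 steer.py '[[0,0,0,-0.04,0,0,0],[0,0,0,-0.08,0,0,0],[0,0,0,-0.12,0,0,0],[0,0,0,-0.15,0,0,0],[0,0,0,-0.15,0,0,0]]'; python3 -c "
from h import *
goto(.4568,-.0487,.195); goto(.4568,-.0487,.052)"
```

```text
clock: 1.95
tool_pos: [0.4427, 0.3207, 0.0451]
eef_rot: [0.0, 1.0, 0.002, 0.002]
contact_force: [-0.5, 1.1, 8.1]
opening: 0.656
finger_force: 25.0
clock: 2.45
tool_pos: [0.4434, 0.3204, 0.1975]
eef_rot: [0.001, 1.0, 0.003, 0.003]
contact_force: [0.6, 0.9, -3.2]
opening: 0.659
finger_force: 25.0
shift [-1.37e-02 -3.69e-01  1.00e-04] rot [ 0.0066  0.0067 -0.001 ] rows 7.386017379418277
shift [-0.0128 -0.37    0.1431] rot [ 0.0066  0.0067 -0.001 ] rows 7.938113515587057
```

```bash
python3 steer.py '[[0,-0.002,-0.045,0,0,0,0],[0,-0.004,-0.09,0,0,0,0],[0,-0.006,-0.135,0,0,0,0],[0,-0.008,-0.18,0,0,0,0],[0,-0.01,-0.225,0,0,0,0],[0,-0.012,-0.27,0,0,0,0],[0,-0.013,-0.315,0,0,0,0],[0,-0.0137,-0.35,0,0,0,0],[0,-0.0137,-0.368,0,0,0,0],[0,-0.0137,-0.368,0,0,0,0]]'; python3 steer.py '[[0,0,0,0.04,0,0,0],[0,0,0,0.08,0,0,0],[0,0,0,0.12,0,0,0],[0,0,0,0.13,0,0,0],[0,0,0,0.134,0,0,0],[0,0,0,0.134,0,0,0]]';python3 -c "
from h import *
goto(.4568,-.0487,.052)"
```

```text
clock: 3.45
tool_pos: [0.4536, -0.0528, 0.1916]
eef_rot: [0.003, 1.0, -0.0, -0.001]
contact_force: [-0.0, -0.2, -3.0]
opening: 0.661
finger_force: 25.0
clock: 4.05
tool_pos: [0.4551, -0.0475, 0.0584]
eef_rot: [-0.001, 1.0, 0.001, -0.0]
contact_force: [-0.2, -0.4, -3.0]
opening: 0.657
finger_force: 25.0
shift [-0.0017 -0.0012  0.0063] rot [ 0.0022 -0.0005  0.0017] rows 0.13370532033608712
```

```bash
python3 steer.py '[[0,-0.0015,-0.001,0.004,0,0,0],[0,-0.0015,-0.001,0.0065,0,0,0],[0,-0.0015,-0.001,0.0065,0,0,0],[0,-0.0015,-0.001,0.0065,0,0,0]]'; python3 -c "
from h import *
goto(.4568,-.0487,.051)"
```

```text
clock: 4.45
tool_pos: [0.4571, -0.0498, 0.0527]
eef_rot: [0.0, 1.0, 0.001, 0.001]
contact_force: [-0.1, 0.2, -3.2]
opening: 0.658
finger_force: 25.0
shift [0.0003 0.0011 0.0017] rot [ 0.0016  0.0014 -0.0005] rows 0.04196255867062043
```

```bash
python3 steer.py '[[0,0,0.001,0.0015,0,0,0],[0,0,0.001,0.002,0,0,0],[0,0,0.001,0.002,0,0,0]]'; python3 steer.py '[[1,0,0,0,0,0,0],[1,0,0,0,0,0,0],[1,0,0,0,0,0,0],[1,0,0,0,0,0,0],[1,0,0,-0.04,0,0,0],[1,0,0,-0.08,0,0,0],[1,0,0,-0.12,0,0,0],[1,0,0,-0.15,0,0,0],[1,0,0,-0.15,0,0,0]]'; python3 -c "
from h import *
goto(.5905,-.0395,.2)"
```

```text
clock: 4.75
tool_pos: [0.4571, -0.049, 0.0511]
eef_rot: [0.0, 1.0, 0.001, 0.001]
contact_force: [-0.7, -0.5, 5.8]
opening: 0.659
finger_force: 25.0
clock: 5.65
tool_pos: [0.4589, -0.049, 0.2036]
eef_rot: [0.0, 1.0, 0.001, 0.004]
contact_force: [1.1, 0.1, -0.4]
opening: 1.002
finger_force: 0.0
shift [-0.1316  0.0096  0.0047] rot [ 0.0016  0.0079 -0.0008] rows 2.6402571796636214
```

```bash
python3 steer.py '[[1,-0.04,0.003,0,0,0,0],[1,-0.08,0.006,0,0,0,0],[1,-0.115,0.009,0.003,0,0,0],[1,-0.131,0.0095,0.004,0,0,0],[1,-0.131,0.0095,0.004,0,0,0],[1,-0.131,0.0095,0.004,0,0,0]]'
python3 - <<'E'
from h import *
goto(.5905,-.0395,.037)
p=cams.camera_params("wrist"); im=cams.snapshot("wrist"); cv2.imwrite("pics/w2.png",im[:,:,::-1])
print(w2px(p,[[.5905,-.0395,.09],[.4568,-.0487,.097],[.4568,-.0487,.006]]))
E
```

```text
clock: 6.25
tool_pos: [0.5863, -0.0396, 0.1952]
eef_rot: [-0.0, 1.0, 0.001, -0.001]
contact_force: [-0.4, -0.6, 0.2]
opening: 1.0
finger_force: 0.0
shift [-4.600e-03 -1.000e-04  1.582e-01] rot [ 0.0011 -0.0024  0.0002] rows 3.1651159930360633
[[321.27835271 202.14220632]
 [308.68508452  28.71014561]
 [311.98267964  52.59207016]]
```

View pics/w2.png

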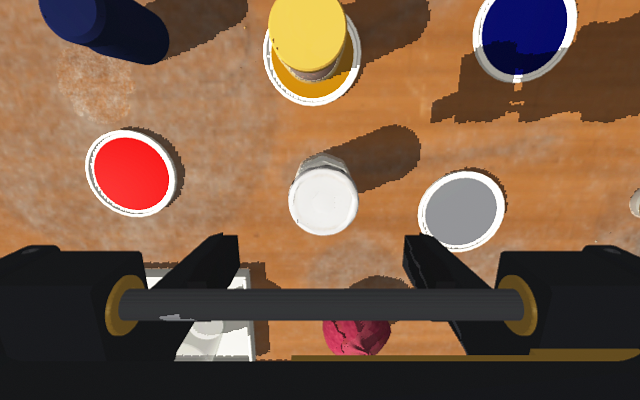

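The sugar lid is at (323,200), predicted (321,202). The gold jar stands on its coaster near (307,32), as predicted. Grip the sugar jar.

```bash
python3 steer.py '[[1,-0.003,0,0.04,0,0,0],[1,-0.003,0,0.08,0,0,0],[1,-0.003,0,0.12,0,0,0],[1,-0.003,0,0.157,0,0,0],[1,-0.003,0,0.157,0,0,0],[0,-0.003,0,0.157,0,0,0],[0,-0.003,0,0.157,0,0,0],[0,-0.003,0,0.157,0,0,0],[0,-0.003,0,0.157,0,0,0],[0,-0.003,0,0.157,0,0,0]]' 25; python3 steer.py '[[0,0,0,-0.03,0,0,0],[0,0,0,-0.06,0,0,0],[0,0,0,-0.06,0,0,0]]'; python3 -c "
from h import *
goto(.628,.1254,.1); goto(.628,.1254,.052)"
```

```text
clock: 7.3
tool_pos: [0.5923, -0.0388, 0.0417]
eef_rot: [0.0, 1.0, 0.001, 0.002]
contact_force: [-1.4, 0.6, 7.6]
opening: 0.737
finger_force: 25.0
clock: 7.6
tool_pos: [0.5936, -0.0393, 0.1037]
eef_rot: [0.0, 1.0, 0.001, 0.004]
contact_force: [1.1, -0.6, -2.7]
opening: 0.743
finger_force: 25.0
shift [-0.0342  0.1647  0.0043] rot [ 0.0018  0.0085 -0.0007] rows 3.365766362834171
shift [-0.0338  0.1646  0.0523] rot [ 0.0018  0.0085 -0.0007] rows 3.520254509619388
```

```bash
python3 steer.py '[[0,-0.008,0.04,0,0,0,0],[0,-0.016,0.08,0,0,0,0],[0,-0.024,0.12,0,0,0,0],[0,-0.032,0.15,0,0,0,0],[0,-0.034,0.164,0,0,0,0],[0,-0.034,0.164,0,0,0,0],[0,-0.034,0.164,0.025,0,0,0],[0,-0.034,0.164,0.045,0,0,0],[0,-0.034,0.164,0.045,0,0,0],[0,-0.034,0.164,0.045,0,0,0]]'; python3 -c "
from h import *
goto(.628,.1254,.0475)"
```

```text
clock: 8.6
tool_pos: [0.6246, 0.1221, 0.0546]
eef_rot: [0.001, 1.0, -0.0, -0.0]
contact_force: [0.3, 0.5, -1.9]
opening: 0.74
finger_force: 25.0
shift [-0.0034  0.0033  0.0071] rot [-0.0005 -0.0005 -0.0025] rows 0.17133593876308198
```

```bash
python3 steer.py '[[0,-0.003,0.003,0.003,0,0,0],[0,-0.003,0.003,0.006,0,0,0],[0,-0.003,0.003,0.0075,0,0,0],[0,-0.003,0.003,0.0075,0,0,0],[0,-0.003,0.003,0.0075,0,0,0]]'; python3 -c "
from h import *
goto(.628,.1254,.0475)"
```

```text
clock: 9.1
tool_pos: [0.6282, 0.1279, 0.0478]
eef_rot: [0.0, 1.0, 0.001, 0.001]
contact_force: [0.2, -1.0, 1.9]
opening: 0.735
finger_force: 25.0
shift [ 0.0002 -0.0025  0.0003] rot [ 0.0018  0.0015 -0.    ] rows 0.05021732388960119
```

```bash
python3 steer.py '[[1,0,0,0,0,0,0],[1,0,0,0,0,0,0],[1,0,0,0,0,0,0],[1,0,0,0,0,0,0],[1,0,0,-0.04,0,0,0],[1,0,0,-0.08,0,0,0],[1,0,0,-0.12,0,0,0],[1,0,0,-0.15,0,0,0],[1,0,0,-0.15,0,0,0]]'; python3 -c "
from h import *
goto(.4395,-.2205,.2)"
```

```text
clock: 10.0
tool_pos: [0.6305, 0.1287, 0.2021]
eef_rot: [0.0, 1.0, 0.002, 0.005]
contact_force: [0.9, 0.2, 0.6]
opening: 1.002
finger_force: 0.0
shift [ 0.1909 -0.3493 -0.0012] rot [ 0.0044  0.0094 -0.0005] rows 7.96182559210423
```

```bash
python3 steer.py '[[1,0.023,-0.043,0,0,0,0],[1,0.046,-0.086,0,0,0,0],[1,0.069,-0.129,0,0,0,0],[1,0.092,-0.172,0,0,0,0],[1,0.115,-0.215,0,0,0,0],[1,0.138,-0.258,0,0,0,0],[1,0.161,-0.3,0,0,0,0],[1,0.191,-0.349,0,0,0,0],[1,0.191,-0.349,0,0,0,0],[1,0.191,-0.349,0,0,0,0]]'
python3 - <<'E'
from h import *
goto(.4395,-.2205,.046)
p=cams.camera_params("wrist"); im=cams.snapshot("wrist"); cv2.imwrite("pics/w3.png",im[:,:,::-1])
print(w2px(p,[[.4395,-.2205,.099],[.4395,-.2205,0]]))
E
```

```text
clock: 11.0
tool_pos: [0.4352, -0.2232, 0.1959]
eef_rot: [0.002, 1.0, 0.001, -0.001]
contact_force: [0.7, 0.4, 0.3]
opening: 1.001
finger_force: 0.0
shift [-0.0045  0.0024  0.1499] rot [ 0.0016 -0.0011 -0.0046] rows 2.999729042331616
[[324.37911413 204.89952847]
 [323.1858649  179.35462202]]
```

View pics/w3.png

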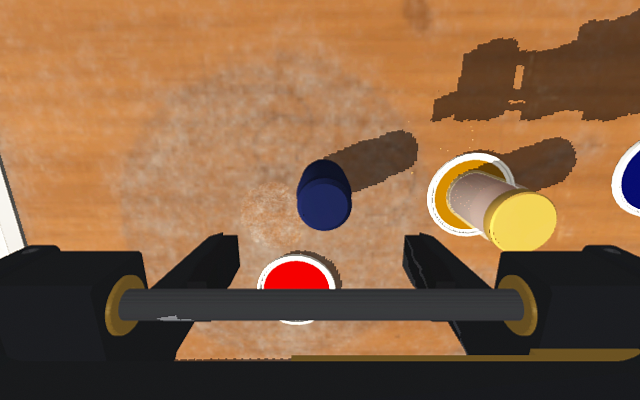

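The navy lid is at (325,205), exactly as predicted. Grip it.

```bash
python3 steer.py '[[1,-0.003,0.002,0.04,0,0,0],[1,-0.003,0.002,0.08,0,0,0],[1,-0.003,0.002,0.12,0,0,0],[1,-0.003,0.002,0.15,0,0,0],[1,-0.003,0.002,0.15,0,0,0],[0,-0.003,0.002,0.15,0,0,0],[0,-0.003,0.002,0.15,0,0,0],[0,-0.003,0.002,0.15,0,0,0],[0,-0.003,0.002,0.15,0,0,0],[0,-0.003,0.002,0.15,0,0,0]]' 25; python3 steer.py '[[0,0,0,-0.04,0,0,0],[0,0,0,-0.08,0,0,0],[0,0,0,-0.12,0,0,0],[0,0,0,-0.15,0,0,0],[0,0,0,-0.15,0,0,0]]'; python3 -c "
from h import *
goto(.4337,.1642,.2)"
```

```text
clock: 12.05
tool_pos: [0.4403, -0.2198, 0.0474]
eef_rot: [0.0, 1.0, 0.0, 0.001]
contact_force: [0.0, -0.7, 4.0]
opening: 0.587
finger_force: 25.0
clock: 12.55
tool_pos: [0.4417, -0.2203, 0.2002]
eef_rot: [0.001, 1.0, -0.001, 0.004]
contact_force: [0.6, 0.7, -2.2]
opening: 0.58
finger_force: 25.0
shift [ 8.400e-03  3.845e-01 -3.000e-04] rot [-0.0011  0.0076 -0.0011] rows 7.691544140679751
```

```bash
python3 steer.py '[[0,0.001,0.045,0,0,0,0],[0,0.002,0.09,0,0,0,0],[0,0.003,0.135,0,0,0,0],[0,0.004,0.18,0,0,0,0],[0,0.005,0.225,0,0,0,0],[0,0.006,0.27,0,0,0,0],[0,0.007,0.315,0,0,0,0],[0,0.008,0.35,0,0,0,0],[0,0.008,0.384,0,0,0,0],[0,0.008,0.384,0,0,0,0]]'; python3 steer.py '[[0,0,0,0.04,0,0,0],[0,0,0,0.08,0,0,0],[0,0,0,0.12,0,0,0],[0,0,0,0.135,0,0,0],[0,0,0,0.135,0,0,0],[0,0,0,0.135,0,0,0]]';python3 -c "
from h import *
goto(.4337,.1642,.053)"
```

```text
clock: 13.55
tool_pos: [0.4312, 0.1705, 0.1967]
eef_rot: [-0.004, 1.0, 0.003, 0.001]
contact_force: [0.2, 0.2, -0.9]
opening: 0.581
finger_force: 25.0
clock: 14.15
tool_pos: [0.4315, 0.164, 0.062]
eef_rot: [0.0, 1.0, 0.0, -0.0]
contact_force: [1.1, -0.9, -1.7]
opening: 0.582
finger_force: 25.0
shift [-0.0022  0.0002  0.009 ] rot [ 0.0005 -0.0005 -0.0005] rows 0.18551294565751636
```

```bash
python3 steer.py '[[0,-0.002,0,0.004,0,0,0],[0,-0.002,0,0.008,0,0,0],[0,-0.002,0,0.0095,0,0,0],[0,-0.002,0,0.0095,0,0,0],[0,-0.002,0,0.0095,0,0,0]]'; python3 -c "
from h import *
goto(.4337,.1642,.053)"
```

```text
clock: 14.65
tool_pos: [0.4345, 0.1647, 0.0534]
eef_rot: [0.0, 1.0, 0.001, 0.001]
contact_force: [0.2, -1.0, 4.9]
opening: 0.582
finger_force: 25.0
shift [ 0.0008 -0.0006  0.0004] rot [ 0.002   0.0023 -0.0005] rows 0.02115212943823517
```

```bash
python3 steer.py '[[1,0,0,0,0,0,0],[1,0,0,0,0,0,0],[1,0,0,0,0,0,0],[1,0,0,0,0,0,0],[1,0,0,-0.04,0,0,0],[1,0,0,-0.08,0,0,0],[1,0,0,-0.12,0,0,0],[1,0,0,-0.15,0,0,0],[1,0,0,-0.15,0,0,0]]'; python3 -c "
from h import *
goto(.6144,.3466,.2)"
```

```text
clock: 15.55
tool_pos: [0.4356, 0.1655, 0.2059]
eef_rot: [0.0, 1.0, 0.002, 0.004]
contact_force: [0.5, 0.6, -0.1]
opening: 1.003
finger_force: 0.0
shift [-0.1786  0.1812  0.0081] rot [ 0.0048  0.0071 -0.0008] rows 5.0901485262061374
```

```bash
python3 steer.py '[[1,-0.03,0.03,0,0,0,0],[1,-0.06,0.061,0,0,0,0],[1,-0.09,0.092,0,0,0,0],[1,-0.12,0.123,0,0,0,0],[1,-0.15,0.153,0,0,0,0],[1,-0.178,0.181,0.003,0,0,0],[1,-0.178,0.181,0.003,0,0,0],[1,-0.178,0.181,0.003,0,0,0]]'
python3 - <<'E'
from h import *
goto(.6144,.3466,.052)
p=cams.camera_params("wrist"); im=cams.snapshot("wrist"); cv2.imwrite("pics/w4.png",im[:,:,::-1])
print(w2px(p,[[.6144,.3466,.106],[.6144,.3466,0]]))
E
```

```text
clock: 16.35
tool_pos: [0.6108, 0.3454, 0.1978]
eef_rot: [-0.0, 1.0, -0.0, -0.001]
contact_force: [0.0, -0.5, -0.9]
opening: 0.997
finger_force: 0.0
shift [-0.0039  0.0013  0.1458] rot [-0.0007 -0.002   0.0008] rows 2.9163949487654754
[[322.94532652 206.03160517]
 [322.29669446 178.55374664]]
```

View pics/w4.png

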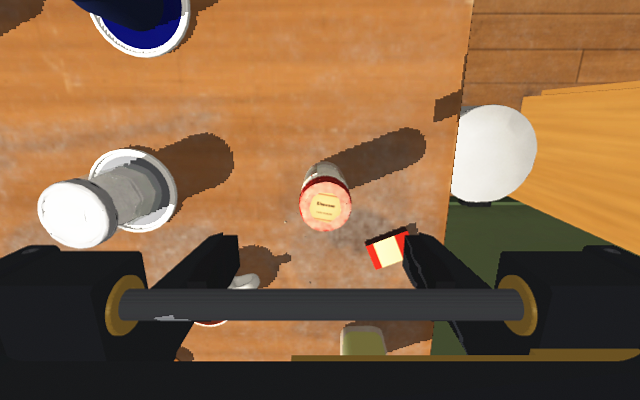

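The red lid is at (326,206), predicted (323,206). The path down is clear. Grip it.

```bash
python3 steer.py '[[1,-0.003,0.001,0.04,0,0,0],[1,-0.003,0.001,0.08,0,0,0],[1,-0.003,0.001,0.12,0,0,0],[1,-0.003,0.001,0.148,0,0,0],[1,-0.003,0.001,0.148,0,0,0],[0,-0.003,0.001,0.148,0,0,0],[0,-0.003,0.001,0.148,0,0,0],[0,-0.003,0.001,0.148,0,0,0],[0,-0.003,0.001,0.148,0,0,0],[0,-0.003,0.001,0.148,0,0,0]]' 20; python3 steer.py '[[0,0,0,-0.04,0,0,0],[0,0,0,-0.08,0,0,0],[0,0,0,-0.12,0,0,0],[0,0,0,-0.15,0,0,0],[0,0,0,-0.15,0,0,0]]'; python3 -c "
from h import *
goto(.582,-.2558,.2)"
```

```text
clock: 17.4
tool_pos: [0.6153, 0.3469, 0.0531]
eef_rot: [0.0, 1.0, 0.001, 0.001]
contact_force: [0.2, -0.2, 0.6]
opening: 0.568
finger_force: 0.0
clock: 17.9
tool_pos: [0.6171, 0.3486, 0.2077]
eef_rot: [0.0, 1.0, 0.004, 0.004]
contact_force: [0.8, 1.1, -0.7]
opening: 0.496
finger_force: 20.0
shift [ 0.0347 -0.6045  0.0029] rot [ 0.0074  0.0085 -0.0006] rows 12.109131644823139
```

The fingers were still closing when the lift began, so check where the jar is held.

Run:
```python
from h import *
im=cams.snapshot("scene")[:,:,::-1]; P=r.get_state()["tool_pos"]; print(P, w2px("scene",[P,P+[0,0,.019]]))
cv2.imwrite("pics/s5.png",cv2.resize(im[20:220,160:400],None,fx=3,fy=3,interpolation=2))
```

```text
[0.61580467 0.34738342 0.20468099] [[250.31497627  87.97121774]
 [249.45877316  81.55212037]]
```

View pics/s5.png

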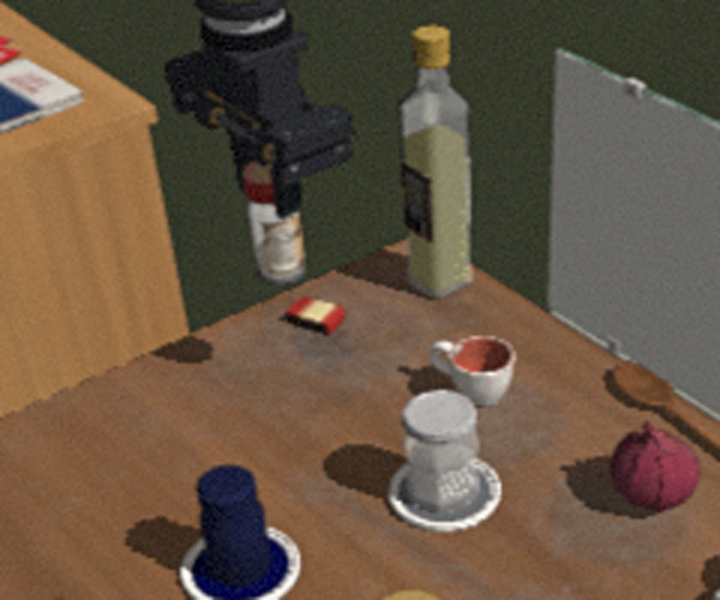

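Run:
```python
from h import *
P=r.get_state()["tool_pos"]
for z in(-.07,-.06,-.05,-.04,-.03,.05,.04,.03,.02): 
    q=w2px("scene",P+[0,0,z])[0]; print(z,((q-[160,20])*3).round(0))
```

```text
-0.07 [280. 271.]
-0.06 [279. 262.]
-0.05 [277. 253.]
-0.04 [276. 243.]
-0.03 [275. 233.]
0.05 [264. 152.]
0.04 [265. 163.]
0.03 [267. 173.]
0.02 [268. 184.]
```

The jar is vertical, but held by the lid: its underside is about 70 mm below the TCP, against the planned 53 mm. That is usable, so I carry on and lower until contact near TCP z = 0.076.

```bash
python3 steer.py '[[0,0.002,-0.03,-0.01,0,0,0],[0,0.004,-0.06,-0.015,0,0,0],[0,0.006,-0.1,-0.015,0,0,0],[0,0.008,-0.14,-0.015,0,0,0],[0,0.01,-0.18,-0.015,0,0,0],[0,0.012,-0.22,-0.015,0,0,0],[0,0.014,-0.26,-0.015,0,0,0],[0,0.016,-0.3,-0.015,0,0,0],[0,0.017,-0.33,-0.015,0,0,0],[0,0.017,-0.34,-0.015,0,0,0]]' 30; python3 -c "
from h import *
goto(.582,-.2558,.2)"
```

```text
clock: 18.95
tool_pos: [0.5963, 0.0009, 0.2145]
eef_rot: [0.003, 1.0, -0.001, -0.002]
contact_force: [0.1, 0.0, -1.0]
opening: 0.49
finger_force: 30.0
shift [ 0.0127 -0.2568  0.0151] rot [-0.0022 -0.0037 -0.0059] rows 5.1507698657358585
```

```bash
python3 steer.py '[[0,0.002,-0.04,0,0,0,0],[0,0.004,-0.08,0,0,0,0],[0,0.006,-0.12,0,0,0,0],[0,0.008,-0.16,0,0,0,0],[0,0.01,-0.2,0,0,0,0],[0,0.012,-0.235,0,0,0,0],[0,0.0135,-0.258,0.005,0,0,0],[0,0.0135,-0.258,0.01,0,0,0],[0,0.0135,-0.258,0.01,0,0,0],[0,0.0135,-0.258,0.01,0,0,0]]'
python3 - <<'E'
from h import *
goto(.582,-.2558,.08)
im=cams.snapshot("scene")[:,:,::-1]; P=r.get_state()["tool_pos"]
for z in(-.08,-.075,-.07,-.065,-.06,-.055,-.05): print(z,((w2px("scene",P+[0,0,z])[0]-[300,110])*3.5).round(0))
cv2.imwrite("pics/s6.png",cv2.resize(im[110:280,300:500],None,fx=3.5,fy=3.5,interpolation=2))
E
```

```text
clock: 19.95
tool_pos: [0.5847, -0.2484, 0.2057]
eef_rot: [-0.002, 1.0, 0.002, 0.0]
contact_force: [-1.3, -0.3, -1.4]
opening: 0.492
finger_force: 30.0
shift [ 0.0028 -0.0078  0.1257] rot [0.004  0.0002 0.0035] rows 2.5185113264659376
-0.08 [377. 462.]
-0.075 [378. 456.]
-0.07 [379. 451.]
-0.065 [380. 445.]
-0.06 [381. 439.]
-0.055 [382. 433.]
-0.05 [384. 427.]
```

View pics/s6.png

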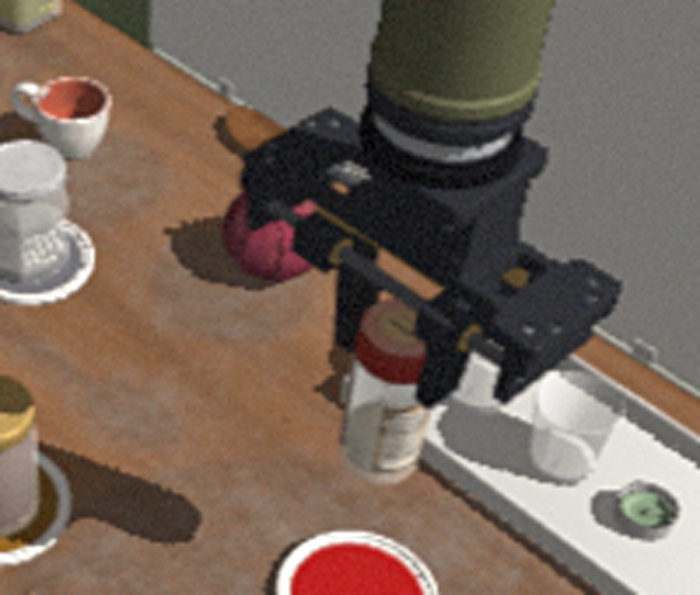

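The lid is held near its top: the underside is roughly 80–87 mm below the TCP, still vertical. Lower carefully.

```bash
python3 steer.py '[[0,0.003,-0.006,0.03,0,0,0],[0,0.003,-0.006,0.06,0,0,0],[0,0.003,-0.006,0.085,0,0,0],[0,0.003,-0.006,0.1,0,0,0],[0,0.003,-0.006,0.1,0,0,0],[0,0.003,-0.006,0.1,0,0,0]]'
python3 - <<'E'
from h import *
goto(.582,-.2558,.09)
im=cams.snapshot("scene")[:,:,::-1]; P=r.get_state()["tool_pos"]
for z in(-.09,-.08,-.07,.02): print(z,((w2px("scene",P+[0,0,z])[0]-[340,200])*5).round(0))
print(((w2px("scene",[.582,-.2558,.006])[0]-[340,200])*5).round(0))
cv2.imwrite("pics/s7.png",cv2.resize(im[200:310,340:460],None,fx=5,fy=5,interpolation=2))
E
```

```text
clock: 20.6
tool_pos: [0.5823, -0.2566, 0.1069]
eef_rot: [-0.0, 1.0, 0.001, 0.001]
contact_force: [-0.4, 0.6, -1.3]
opening: 0.485
finger_force: 30.0
shift [0.0003 0.0008 0.017 ] rot [0.0017 0.0021 0.001 ] rows 0.33943763419901396
-0.09 [317. 387.]
-0.08 [320. 374.]
-0.07 [323. 359.]
0.02 [351. 223.]
[311. 402.]
```

View pics/s7.png

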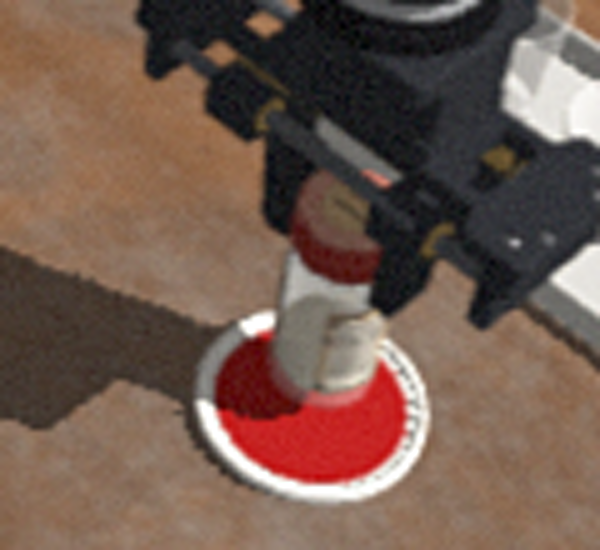

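The underside is at about (322,380) and the coaster centre at (311,402), so roughly 17 mm to go.

```bash
python3 steer.py '[[0,0,0.001,0.006,0,0,0],[0,0,0.001,0.011,0,0,0],[0,0,0.001,0.011,0,0,0],[0,0,0.001,0.011,0,0,0]]'; python3 steer.py '[[0,0,0,0.002,0,0,0],[0,0,0,0.002,0,0,0]]';python3 steer.py '[[0,0,0,0.002,0,0,0],[0,0,0,0.002,0,0,0]]'
```

```text
clock: 21.05
tool_pos: [0.5813, -0.2564, 0.0951]
eef_rot: [0.0, 1.0, 0.001, 0.0]
contact_force: [-0.1, 0.9, -0.9]
opening: 0.486
finger_force: 30.0
clock: 21.25
tool_pos: [0.5813, -0.2563, 0.093]
eef_rot: [0.0, 1.0, 0.001, 0.0]
contact_force: [-0.4, -0.2, -1.3]
opening: 0.49
finger_force: 30.0
clock: 21.45
tool_pos: [0.5812, -0.2563, 0.0909]
eef_rot: [0.0, 1.0, 0.001, 0.0]
contact_force: [0.5, -0.3, 0.3]
opening: 0.49
finger_force: 30.0
```

```bash
python3 steer.py '[[0,0,0,0.001,0,0,0],[0,0,0,0.001,0,0,0]]'; python3 steer.py '[[0,0,0,0.001,0,0,0],[0,0,0,0.001,0,0,0]]'
```

```text
clock: 21.65
tool_pos: [0.5813, -0.2563, 0.09]
eef_rot: [0.0, 1.0, 0.001, 0.0]
contact_force: [0.0, 0.2, -1.3]
opening: 0.489
finger_force: 30.0
clock: 21.85
tool_pos: [0.5813, -0.2563, 0.089]
eef_rot: [0.0, 1.0, 0.001, 0.0]
contact_force: [0.0, 0.6, -0.7]
opening: 0.492
finger_force: 30.0
```

```bash
python3 steer.py '[[0,0,0,0.001,0,0,0],[0,0,0,0.001,0,0,0]]'; python3 steer.py '[[0,0,0,0.001,0,0,0],[0,0,0,0.001,0,0,0]]'
```

```text
clock: 22.05
tool_pos: [0.5812, -0.2563, 0.088]
eef_rot: [0.0, 1.0, 0.001, 0.0]
contact_force: [-0.5, 0.3, -0.9]
opening: 0.493
finger_force: 30.0
clock: 22.25
tool_pos: [0.5812, -0.2563, 0.087]
eef_rot: [0.0, 1.0, 0.001, 0.0]
contact_force: [-0.6, -0.3, -1.7]
opening: 0.49
finger_force: 30.0
```

```bash
python3 steer.py '[[0,0,0,0.002,0,0,0],[0,0,0,0.002,0,0,0]]'|grep -E "pos|cont"; python3 steer.py '[[0,0,0,0.001,0,0,0],[0,0,0,0.001,0,0,0]]'|grep -E "pos|cont"; python3 steer.py '[[0,0,0,0.001,0,0,0],[0,0,0,0.001,0,0,0]]'|grep -E "pos|cont"
```

```text
tool_pos: [0.5812, -0.2562, 0.0848]
contact_force: [-0.4, 0.4, -0.8]
tool_pos: [0.5812, -0.2563, 0.084]
contact_force: [0.1, -0.5, -1.1]
tool_pos: [0.5813, -0.2563, 0.083]
contact_force: [0.7, 0.2, -1.6]
```

```bash
python3 steer.py '[[0,0,0,0.001,0,0,0],[0,0,0,0.001,0,0,0]]'|grep -E "pos|cont"; python3 steer.py '[[0,0,0,0.001,0,0,0],[0,0,0,0.001,0,0,0]]'|grep -E "pos|cont"; python3 steer.py '[[0,0,0,0.001,0,0,0],[0,0,0,0.001,0,0,0]]'|grep -E "pos|cont"
python3 - <<'E'
from h import *
im=cams.snapshot("scene")[:,:,::-1]; P=r.get_state()["tool_pos"]
print(((w2px("scene",[.582,-.2558,.006])[0]-[340,200])*5).round(0))
cv2.imwrite("pics/s8.png",cv2.resize(im[200:310,340:460],None,fx=5,fy=5,interpolation=2))
E
```

```text
tool_pos: [0.5815, -0.2563, 0.0822]
contact_force: [-0.5, -0.9, 0.9]
tool_pos: [0.5821, -0.2563, 0.0821]
contact_force: [-0.6, 0.2, 5.2]
tool_pos: [0.5826, -0.2562, 0.0821]
contact_force: [-2.3, 1.2, 11.4]
[311. 402.]
```

View pics/s8.png

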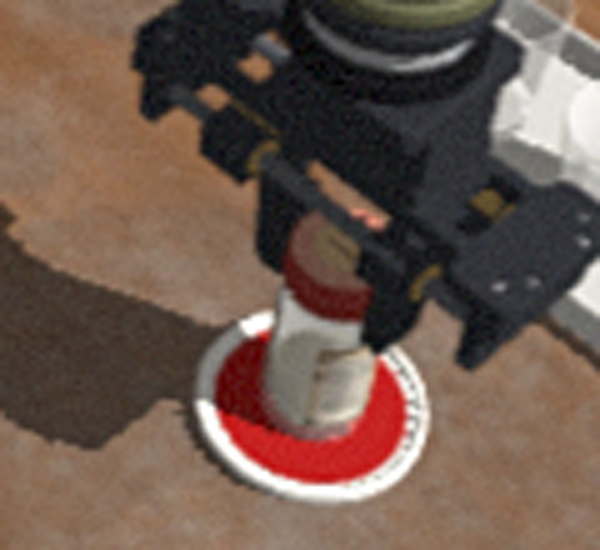

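The jar has landed (11 N), with its base at about (316,412), near the centre at (311,402). Back off 2 mm, release and retreat.

```bash
python3 steer.py '[[0,0,0,-0.002,0,0,0],[0,0,0,-0.002,0,0,0],[1,0,0,-0.002,0,0,0],[1,0,0,-0.002,0,0,0],[1,0,0,-0.002,0,0,0],[1,0,0,-0.002,0,0,0],[1,0,0,-0.04,0,0,0],[1,0,0,-0.08,0,0,0],[1,0,0,-0.12,0,0,0],[1,0,0,-0.15,0,0,0]]'; python3 steer.py '[[1,0.04,0,0,0,0,0],[1,0.08,0,0,0,0,0],[1,0.12,0,0,0,0,0],[1,0.15,0,0,0,0,0],[1,0.15,0,0,0,0,0],[1,0.15,0,0,0,0,0]]'
python3 - <<'E'
from h import *
a=cams.snapshot("scene")[:,:,::-1]; p=cams.camera_params("top"); b=cams.snapshot("top")[:,:,::-1].copy()
C=dict(s=(.582,-.2558,.112),b=(.4337,.1642,.105),g=(.4568,-.0487,.103),su=(.628,.1254,.096))
for q in w2px(p,list(C.values())): cv2.circle(b,tuple(int(round(x)) for x in q),1,(0,255,0),-1)
cv2.imwrite("pics/f.png",np.vstack([cv2.resize(a[110:320,190:450],None,fx=2,fy=2)[:320],cv2.resize(b[160:290,250:510],None,fx=2,fy=2)]))
E
```

```text
clock: 24.5
tool_pos: [0.5819, -0.2565, 0.2327]
eef_rot: [0.0, 1.0, 0.001, 0.001]
contact_force: [0.7, -0.6, 0.2]
opening: 0.998
finger_force: 0.0
clock: 25.1
tool_pos: [0.4314, -0.2568, 0.2304]
eef_rot: [0.0, 1.0, 0.001, 0.001]
contact_force: [0.3, -0.3, -0.3]
opening: 0.995
finger_force: 0.0
```

View pics/f.png

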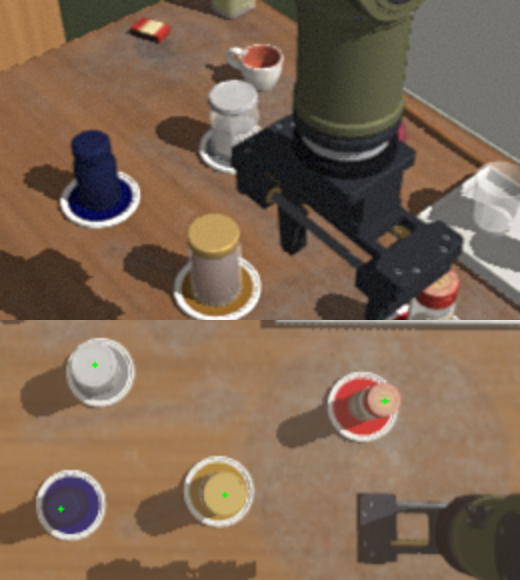

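Three lids sit on their predicted points. The navy one is too dark to judge, so I look closer with the last picture.

Run:
```python
from h import *
p=cams.camera_params("top"); b=cams.snapshot("top")[:,:,::-1]; 
C=[(.4337,.1642,.105),(.582,-.2558,.112),(.628,.1254,.096),(.4568,-.0487,.103)]
o=[]
for c in C:
    q=w2px(p,c)[0]; u,v=[int(round(x)) for x in q]
    k=cv2.resize(b[v-20:v+20,u-20:u+20],None,fx=7,fy=7,interpolation=2)
    k=(255*(k/255.)**.5).astype(np.uint8)
    cv2.circle(k,(int((q[0]-u+20.5)*7),int((q[1]-v+20.5)*7)),2,(0,255,0),-1); o.append(k)
cv2.imwrite("pics/g.png",np.vstack([np.hstack(o[:2]),np.hstack(o[2:])]))
```

```text
(no output)
```

View pics/g.png

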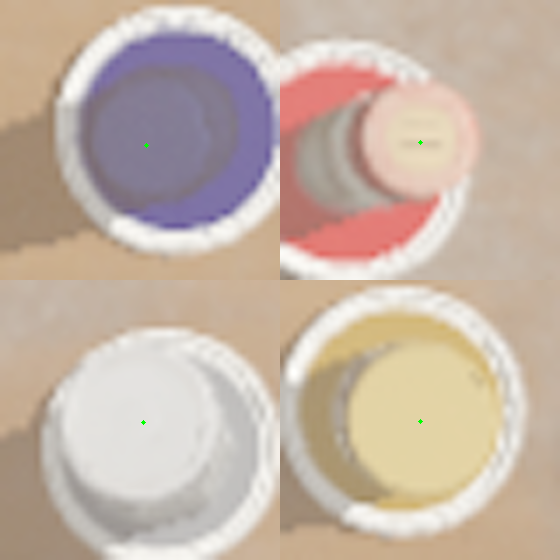

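All four lids are within about 4 mm of where a centred jar would appear (navy about (151,137) against (146,145)). Handing in.

```bash
python3 -c "
from plant import r, cams, workorder
print(workorder.finish_job())"
```

```text
the job is handed in; nothing more can be done
None
```

The job is handed in at about 25 s of robot time: by the last camera check, all four jars stand released on their matching coasters, within about 4 mm of centre; the arm never came near the onion or cup, and the judge returned no verdict.

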